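Open the dye cupboard: active leaf first, then the flush bolt

ROBOT

A 7-joint arm with a two-finger parallel gripper is mounted at the origin on a cart in front of the work surface, level with it; the furniture and walls round the work are solid. World frame = base frame: x ahead of the robot, y to its left, z up, the work surface at z = 0. Lengths are in m, angles in rad, forces in N, time in s.
With the tool pointing down it reaches from about 0.4 to 0.875 m from the base axis. Payload 19.3 kg.
Tool frame: the origin (TCP) lies midway between the tips of the shut fingers; the grasp point (between the pads) lies 19 mm behind it; z points along the fingers, y is the direction in which the jaws open and shut (so a half turn about z gives the same grasp; the last joint's range is limited). The gripper opens to 85 mm and grips with 20 to 120 N. Pads are 22 mm wide; open, the fingers measure 114 mm over their backs; the gripper's body (76 mm by 85 mm) begins 54 mm behind the grasp point. The pads swing forward as they close: fully open they stand 13 mm farther back than shut.
Start: joints at [1.115, 0.521, -0.036, 1.599, 0.021, 1.021, -0.113], TCP at [0.235, -0.579, 0.231] pointing down, gripper open.
Joint ranges: [-2.91, 2.91], [-0.3, 2.13], [-1.5, 1.42], [0.17, 2.43], [-1.26, 4.41], [0.16, 1.93], [-2.52, 2.52]. Speed limits (rad/s): [1.89, 1.89, 2.39, 2.39, 3.01, 3.01, 3.01].

INTERFACE

Orientations are given as [roll, pitch, yaw] about the fixed x, y, z axes, in that order (R = Rz(yaw) Ry(pitch) Rx(roll)).
In Python, from workcell import bot gives the robot as it stands.
- The arm moves only by the tool servo_tool, never from a script. Its argument "plan" is a list of rows, each a list of 5 numbers: the shift along the world's x, y, z in mm, then the turn about the world's z in rad, then the gripper's target within -1 to 1 (shut at 1, half-way at 0, fully open at -1). In form: [[tx, ty, tz, yaw, jaw], ...]. A call has exactly 10 rows; each row is the pose to reach, as a shift and turn from the pose commanded when the call began; what a row does not reach only later rows make up. A row lasts 1/12 s, in which the tool goes at most 41.7 mm and 7.16 degrees, less where a joint would pass 70% of its speed; a pose out of reach is approached as far as the arm can. A call with a gripper value outside its range is refused whole. The fingers move at their own pace and stop on an object; "squeeze" is the grip in N (left out, the last holds). Time passes only in rows, so rows that repeat a pose let the fingers close, or fill a call up. It gives the time, the measured TCP pose, the force and the opening at its end, in the units of the state.
- bot.observe(): the state, without advancing time (a new reading comes with each control period).
- bot.grab_frame(name): name is "scene" or "top" or "wrist"; returns the picture (480x640x3 uint8, blue, green, red); there is no depth.
- bot.calibration(name): a dict with "fx", "fy", "cx", "cy" (pixels), "T" (4x4, takes a point from camera to world coordinates). Camera axes: x right, y down, z forward; pixel columns grow to the right and rows downward; lengths in m; the calibration is good to about 2 mm. A picture is of the moment at which its call begins: read the wrist's pose just before it. calibration takes no time and is no camera call; for the wrist camera it gives the pose at the moment of the call.
- bot.job_done(): hands the job in, once; it reports no verdict.
The state is a dict: "clock": time; "qpos": joint angles; "qd": joint speeds; "joint_efforts": joint torques, N m; "position": TCP position; "tool_rot": TCP orientation; "force": force on the tool from outside, world axes, zero at the start; "moment": the same for the moment, N m; "grip_width": finger opening in m.
Only numpy, scipy, OpenCV 4.12 (cv2) and the standard library are available. Lean on these libraries where they do the work, as an engineer would, in place of code of your own. Each camera call takes 0.05 s, during which the arm holds its last target.

TASK

Unlock the little green double-door dye cupboard for stocktaking: first swing its left (active) leaf wide open by the bar handle and leave it standing open, then push the red knob of the flush bolt in the edge of the right leaf all the way down, so that the right leaf is free. The bolt must stay up until the left leaf is open.

Things in the scene. Friction and masses are not known exactly. Their poses are not given: they have to be found in the camera images.
- cupboard: Grey steel cupboard 260 mm wide, 120 deep, z = 64 to 200 mm, on a dark pedestal fixed to the table; two green pan-shaped leaves 128 mm wide, 132 high, 40 thick (z = 66 to 198 mm) cover its front. Origin: on the table under its centre; -x out of its front towards the robot, +y to the left, +z up. A steel keeper plate on the roof's front edge, right of the middle, reaches z = 205 mm.
- active_leaf (a joint): Hinge of the left (active) leaf, rad: 0 shut, 1.75 fully open at its stop; may start ajar by up to 0.1. Upright hinge axis at the leaf's left side; it swings out towards the robot. An aluminium strip on its free edge laps 10 mm over the right leaf. It takes about 1.5 N at the handle and stays where it is left.
- leaf_handle (a point): Grip point on the left leaf's upright steel handle bar, the only handle: bar 12 mm thick, z = 120 to 200 mm with a free tip, 34 mm clear of the leaf, on two 8 mm arms (z = 128 and 160). Point: bar axis, z = 180 mm. Axes of the leaf: z up, -x out of its front, +y from free edge to hinge. The hinge axis is 80 mm along +x and 100 mm along +y from here and turns clockwise from above to open.
- bolt (a joint): Travel of the flush bolt, m: 0 up (its steel rod stands in the keeper plate and holds the right leaf shut), 0.020 fully down (released, at its stop). Slides straight down under about 4 N and stays where it is left; starts within 2 mm of the top.
- bolt_knob (a point): Middle of the top of the bolt's red knob, 20 mm (x) by 24 (y) by 8 high; top at z = 186 mm when up. On an arm from the right leaf's edge, 34 mm left of the joint of the leaves and 26 mm in front of the box. Behind the shut left leaf it is under that leaf's top flange, out of reach; with the leaf open it is clear from above. Axes: +x into the cupboard, +y left, z up.

How it is judged:
On the way, in this order (a step that is already met when the one before it is completed fails the run):
1. the left leaf is open by more than 1.2 rad (70 degrees) while the bolt is still up (value of joint active_leaf above 1.2 rad and value of joint bolt below 0.006 m), for 0.2 s.
2. the bolt is down, by more than 15 of its 20 mm (value of joint bolt above 0.015 m), for 0.2 s.
At the end, for the whole second after the job is handed in: The left leaf stands open by more than 1.2 rad (70 degrees) and at rest, and the flush bolt is down by more than 15 of its 20 mm (value of joint active_leaf above 1.2 rad and value of joint bolt above 0.015 m and velocity of joint active_leaf between -0.05 and 0.05 rad/s); the robot touches nothing.
It fails at once if the bolt is pushed down (more than 6 mm) while the left leaf is open by less than 0.9 rad (value of joint bolt above 0.006 m and value of joint active_leaf below 0.9 rad).
It also fails if it takes over 43 s, if anything falls off the work surface, if the arm or the gripper's body presses on something with over 40 N, if the wrist force passes 120 N, or if a joint passes its speed limit or range.

## Working session

There is one attempt and no reset: what is moved stays moved. The work goes in short steps, Python scripts to look and compute and a tool call to move; the robot and the scene stay as the last step left them, time stands still between calls to the robot, and variables do not carry over. Pictures are saved under pics/ and viewed, and the job is handed in when it is done.

Besides the shell and the picture viewer there is one more tool, called after "Request:" as name(argument=value, ...) on one line, values as JSON. servo_tool: Moves the arm, as the interface text tells. Its arguments: {"type":"object","properties":{"plan":{"type":"array","items":{"type":"array","items":{"type":"number"}}},"squeeze":{"type":"number"}},"required":["plan"]}

```bash
mkdir -p pics; ls
python3 - <<'E'
from workcell import bot
import cv2
for n in("scene","top"):
    cv2.imwrite(f"pics/{n}0.png",bot.grab_frame(n)); c=bot.calibration(n); print(n,c)
print(bot.observe())
E
```

```text
pics
scene {'fx': 620.6291559489615, 'fy': 620.6291559489615, 'cx': 319.33378121214207, 'cy': 238.3069973679486, 'T': array([[-0.76634702, -0.37391049,  0.52240137,  0.14255649],
       [-0.64219912,  0.46752668, -0.60745296,  0.34589622],
       [-0.01710354, -0.80100546, -0.59841267,  0.64846815],
       [ 0.        ,  0.        ,  0.        ,  1.        ]])}
top {'fx': 618.0513808174038, 'fy': 618.0513808174038, 'cx': 324.0228319506576, 'cy': 245.50620727085752, 'T': array([[-0.01138311, -0.98080551,  0.19465606,  0.43395422],
       [-0.99957945,  0.01635374,  0.02394744, -0.16895904],
       [-0.02667113, -0.1943016 , -0.98057919,  0.95558953],
       [ 0.        ,  0.        ,  0.        ,  1.        ]])}
{'clock': 0.1, 'qpos': array([ 1.11479256,  0.52199534, -0.03632609,  1.59994231,  0.0212121 ,
        1.02107728, -0.11277904]), 'qd': array([ 0.00146612, -0.00182896, -0.00056185, -0.00061054, -0.00048967,
        0.00041083,  0.00116497]), 'joint_efforts': array([ 2.29308287e-03, -9.28501725e+01,  1.98351815e+00, -3.70538020e+01,
        1.81252300e-02,  5.40702429e-03, -1.09962909e-04]), 'position': array([ 0.23504423, -0.57880049,  0.2307609 ]), 'tool_rot': array([-3.14055899e+00,  8.23500587e-05,  3.85818809e-01]), 'force': array([-1.00892779,  0.11440284, -0.66514386]), 'moment': array([-0.00739018, -0.02961866,  0.01594712]), 'grip_width': 0.08552434270027279}
```

View pics/scene0.png

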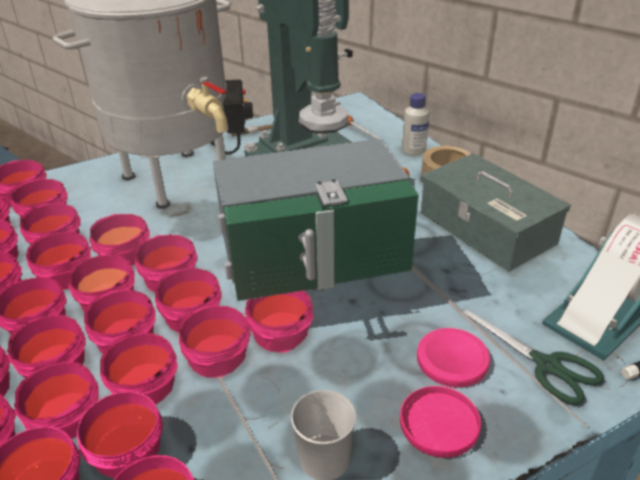

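View pics/top0.png

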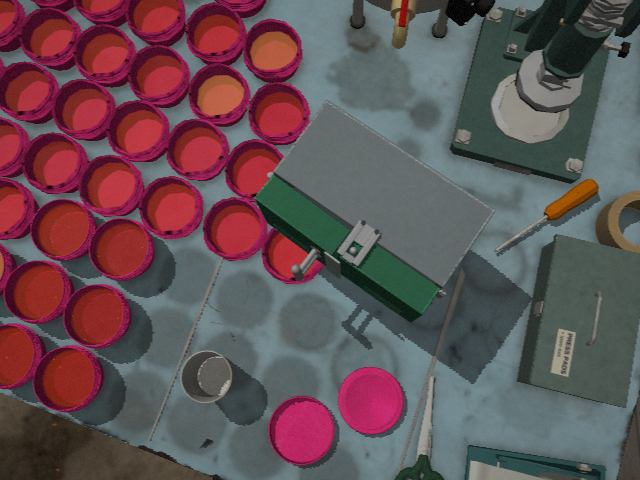

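The top view shows the cupboard with its roof at (329,101), (494,211), (440,287) and (272,177), and the green leaf top from (257,200) to (420,316). The bar handle is near (300,268). I'll zoom in for accuracy.

Run:
```python
import cv2
im=cv2.imread("pics/top0.png")
cv2.imwrite("pics/top0z.png",cv2.resize(im[170:320,250:450],None,fx=4,fy=4,interpolation=cv2.INTER_CUBIC))
im=cv2.imread("pics/scene0.png")
cv2.imwrite("pics/scene0z.png",cv2.resize(im[140:300,210:420],None,fx=3.7,fy=3.7,interpolation=cv2.INTER_CUBIC))
```

```text
(no output)
```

View pics/top0z.png

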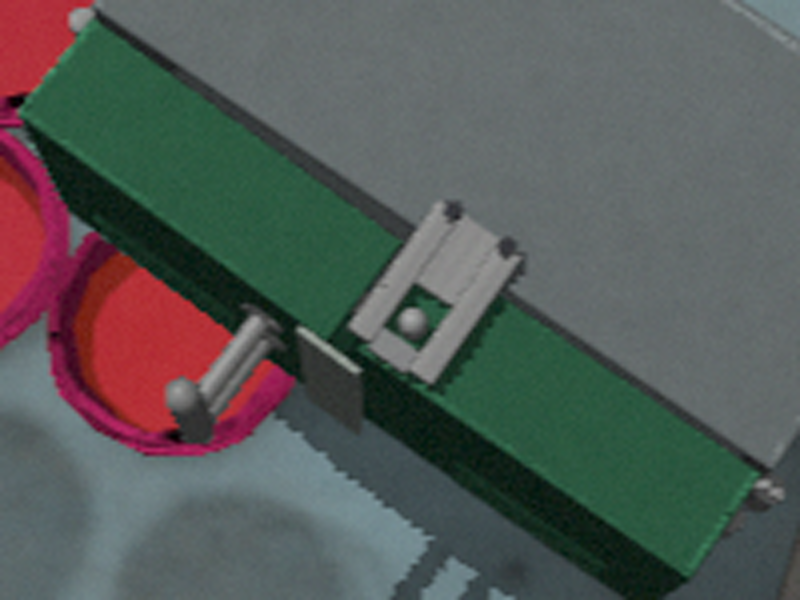

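View pics/scene0z.png

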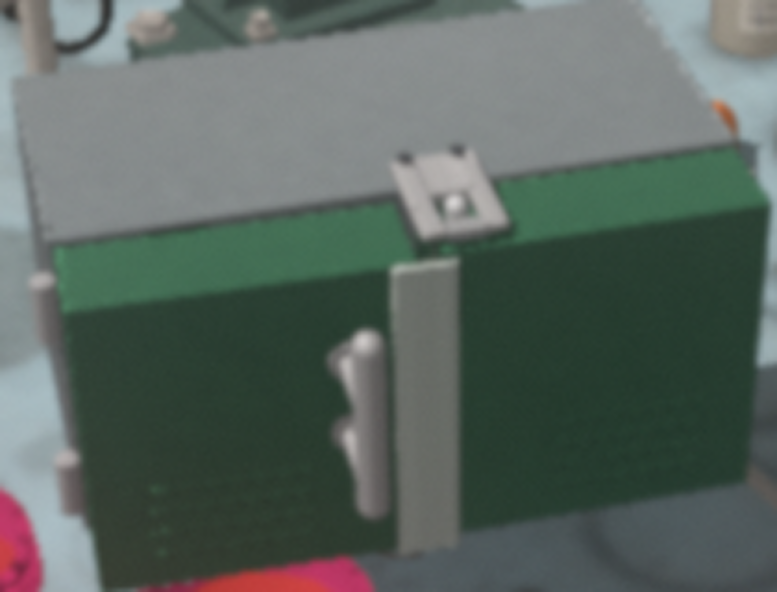

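The zoom shows the bar tip at top (296,268) and scene (309.5,232), the leaf corners, and the bolt rod in the keeper at (353,250).

```bash
cat > h.py <<'E'
from workcell import bot
import numpy as np,cv2
def ray(n,u,v,c=None):
    c=c or bot.calibration(n);T=np.array(c["T"])
    d=T[:3,:3]@np.array([(u-c["cx"])/c["fx"],(v-c["cy"])/c["fy"],1]);return T[:3,3],d/np.linalg.norm(d)
def onz(n,u,v,z,c=None):
    o,d=ray(n,u,v,c);return o+d*(z-o[2])/d[2]
def two(a,b):
    (o1,d1),(o2,d2)=a,b
    s=np.linalg.lstsq(np.c_[d1,-d2],o2-o1,rcond=None)[0]
    p,q=o1+s[0]*d1,o2+s[1]*d2;return (p+q)/2,np.linalg.norm(p-q)
def proj(n,p,c=None):
    c=c or bot.calibration(n);T=np.array(c["T"]);x=T[:3,:3].T@(np.array(p)-T[:3,3]);return c["fx"]*x[0]/x[2]+c["cx"],c["fy"]*x[1]/x[2]+c["cy"]
E
python3 - <<'E'
from h import *
np.set_printoptions(precision=4,suppress=True)
t=lambda u,v:(250+u/4,170+v/4)
P={k:onz("top",*uv,z) for k,uv,z in [("roofBL",(329,101),.2),("roofBR",(494,211),.2),("LbackL",t(95,22),.198),("LfrontL",t(22,115),.198),("LfrontJ",t(298,315),.198),("LbackJ",t(400,240),.198),("RfrontR",t(690,577),.198),("RbackR",t(762,480),.198),("bolt",t(412,322),.208),("tip",t(185,392),.2)]}
for k,p in P.items(): print(k,p)
s=lambda u,v:(210+u/3.7,140+v/3.7)
print(two(ray("top",*t(185,392)),ray("scene",*s(368,342))))
def yaw(a,b): 
    d=P[a]-P[b];return np.arctan2(d[1],d[0])-np.pi/2, np.linalg.norm(d)
print(yaw("roofBL","roofBR"),yaw("LfrontL","LfrontJ"),yaw("LbackL","LbackJ"),yaw("LfrontL","RfrontR"),yaw("LbackL","RbackR"))
E
```

```text
roofBL [ 0.7764 -0.1592  0.2   ]
roofBR [ 0.6244 -0.3637  0.2   ]
LbackL [ 0.6769 -0.0871  0.198 ]
LfrontL [ 0.6465 -0.0639  0.198 ]
LfrontJ [ 0.5802 -0.151   0.198 ]
LbackJ [ 0.6036 -0.1833  0.198 ]
RfrontR [ 0.497  -0.2695  0.198 ]
RbackR [ 0.5263 -0.2927  0.198 ]
bolt [ 0.5755 -0.1863  0.208 ]
tip [ 0.5561 -0.1158  0.2   ]
(array([ 0.5564, -0.1158,  0.1951]), np.float64(0.001315492557297107))
(np.float64(-0.6389781322649666), np.float64(0.2548028049237672)) (np.float64(-0.6503504836533845), np.float64(0.10944679604851897)) (np.float64(-0.6505650713408485), np.float64(0.12093918462596259)) (np.float64(-0.6287438878237578), np.float64(0.25415285483446903)) (np.float64(-0.6319148062165602), np.float64(0.25484940474665774))
```

Checks agree: the width is 254 mm, the bar tip comes out at z=0.195 from two views, and the hinge computed from the handle (0.680,-0.085) matches the leaf's back-left corner. Cupboard yaw is about -0.635 and the leaf is ajar by about 0.015. The jaws should open along the leaf's y, so tool yaw is 2.49, a turn of +2.10.

Request:
servo_tool(plan=[[5, 10, 20, 0.1, -1], [20, 30, 40, 0.2, -1], [40, 60, 45, 0.3, -1], [60, 90, 45, 0.4, -1], [80, 120, 45, 0.5, -1], [100, 145, 45, 0.6, -1], [120, 170, 45, 0.7, -1], [140, 200, 45, 0.8, -1], [155, 225, 45, 0.9, -1], [170, 250, 45, 1.0, -1]], squeeze=40)

```text
clock: 0.93
position: [0.4058, -0.3274, 0.2762]
tool_rot: [-3.141, -0.0, 1.391]
force: [0.0, -0.4, 0.1]
grip_width: 0.0855
```

Request:
servo_tool(plan=[[16, 22, 0, 0.11, -1], [32, 44, 0, 0.22, -1], [48, 66, 0, 0.33, -1], [64, 88, 0, 0.44, -1], [80, 110, 0, 0.55, -1], [96, 132, 0, 0.66, -1], [112, 154, 0, 0.77, -1], [128, 176, 0, 0.88, -1], [144, 198, 0, 0.99, -1], [151, 213, 0, 1.1, -1]])

```text
clock: 1.77
position: [0.5575, -0.1136, 0.276]
tool_rot: [3.141, -0.001, 2.493]
force: [0.3, 0.9, -0.0]
grip_width: 0.0853
```

Run:
```python
from h import *
c=bot.calibration("wrist");cv2.imwrite("pics/w1.png",bot.grab_frame("wrist"))
print(bot.observe()["position"],proj("wrist",[.556,-.116,.2],c))
```

```text
[ 0.55792558 -0.11094658  0.27604122] (np.float64(316.99338890443636), np.float64(254.37133563765568))
```

View pics/w1.png

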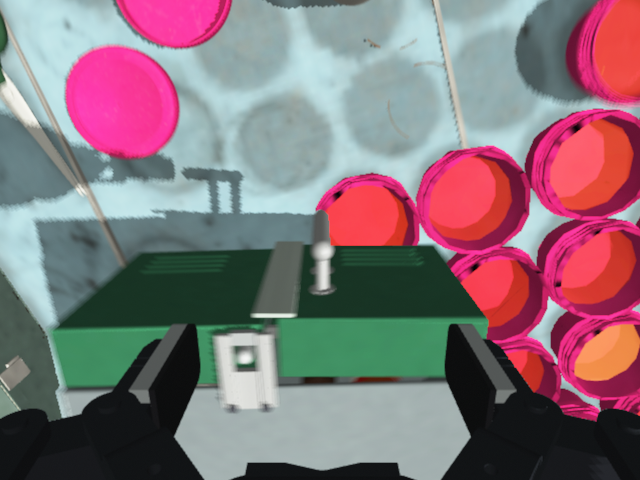

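The wrist view shows the bar tip at (322,250), against a prediction of (317,254). I'll refine from that.

Run:
```python
from h import *
print(onz("wrist",322,248,.2),two(ray("wrist",322,248),ray("top",296.2,268)),bot.observe()["position"])
```

```text
[ 0.55515598 -0.10892173  0.2       ] (array([ 0.56048807, -0.11377809,  0.17815565]), np.float64(0.0018328412376407502)) [ 0.55792558 -0.11094658  0.27604122]
```

Roughly consistent to a few mm, well within the 85 mm opening. Descending.

Request:
servo_tool(plan=[[0, 0, -20, 0, -1], [0, 0, -45, 0, -1], [0, 0, -70, 0, -1], [0, 0, -90, 0, -1], [0, 0, -105, 0, -1], [0, 0, -115, 0, -1], [0, 0, -115, 0, -1], [0, 0, -115, 0, -1], [0, 0, -115, 0, -1], [0, 0, -115, 0, -1]])

```text
clock: 2.65
position: [0.5567, -0.1162, 0.1623]
tool_rot: [3.141, 0.001, 2.486]
force: [1.2, -0.2, -0.4]
grip_width: 0.0855
```

Run:
```python
from h import *
o=bot.observe();print(o["position"],o["force"],o["clock"])
cv2.imwrite("pics/w2.png",bot.grab_frame("wrist"))
```

```text
[ 0.55666223 -0.11615996  0.16229652] [ 1.18726627 -0.15889638 -0.39565277] 2.65
```

View pics/w2.png

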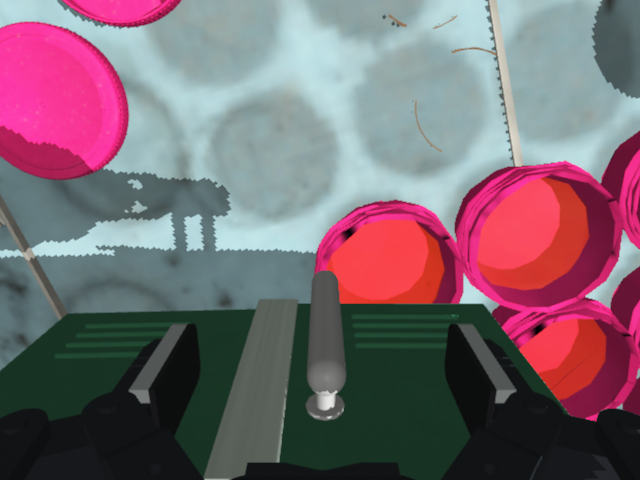

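The bar's tip is at (326,385), midway between the pads at (165,365) and (480,365). Closing.

Request:
servo_tool(plan=[[0, 0, 0, 0, 0.3], [0, 0, 0, 0, 0.6], [0, 0, 0, 0, 1], [0, 0, 0, 0, 1], [0, 0, 0, 0, 1], [0, 0, 0, 0, 1], [0, 0, 0, 0, 1], [0, 0, 0, 0, 1], [0, 0, 0, 0, 1], [0, 0, 0, 0, 1]], squeeze=40)

```text
clock: 3.53
position: [0.5565, -0.1159, 0.1615]
tool_rot: [3.141, 0.001, 2.486]
force: [4.4, 1.9, 2.5]
grip_width: 0.0108
```

Run:
```python
import numpy as np
hx=np.array([124.2,31.2])  # hinge minus H, mm
for t in np.arange(0,1.651,.05):
    c,s=np.cos(t),np.sin(t);v=-hx
    p=hx+np.array([c*v[0]+s*v[1],-s*v[0]+c*v[1]]);print(round(t,2),p.round(0))
```

```text
0.0 [0. 0.]
0.05 [-1.  6.]
0.1 [-2. 13.]
0.15 [-3. 19.]
0.2 [-4. 25.]
0.25 [-4. 32.]
0.3 [-4. 38.]
0.35 [-3. 44.]
0.4 [-2. 51.]
0.45 [-1. 57.]
0.5 [ 0. 63.]
0.55 [ 2. 70.]
0.6 [ 4. 76.]
0.65 [ 6. 82.]
0.7 [ 9. 87.]
0.75 [12. 93.]
0.8 [15. 99.]
0.85 [ 19. 104.]
0.9 [ 23. 109.]
0.95 [ 27. 114.]
1.0 [ 31. 119.]
1.05 [ 35. 123.]
1.1 [ 40. 128.]
1.15 [ 45. 132.]
1.2 [ 50. 136.]
1.25 [ 55. 139.]
1.3 [ 61. 143.]
1.35 [ 67. 146.]
1.4 [ 72. 148.]
1.45 [ 78. 151.]
1.5 [ 84. 153.]
1.55 [ 90. 155.]
1.6 [ 97. 156.]
1.65 [103. 157.]
```

The grip held at 10.8 mm. Swinging along the arc, with yaw following.

Request:
servo_tool(plan=[[-1, 6, 0, -0.05, 1], [-2, 13, 0, -0.1, 1], [-3, 19, 0, -0.15, 1], [-4, 25, 0, -0.2, 1], [-4, 32, 0, -0.25, 1], [-4, 38, 0, -0.3, 1], [-3, 44, 0, -0.35, 1], [-2, 51, 0, -0.4, 1], [-1, 57, 0, -0.45, 1], [0, 63, 0, -0.5, 1]])

```text
clock: 4.37
position: [0.5563, -0.0529, 0.1615]
tool_rot: [3.141, 0.0, 1.983]
force: [4.6, -1.2, 2.0]
grip_width: 0.0106
```

Request:
servo_tool(plan=[[2, 7, 0, -0.05, 1], [4, 13, 0, -0.1, 1], [6, 19, 0, -0.15, 1], [9, 24, 0, -0.2, 1], [12, 30, 0, -0.25, 1], [15, 36, 0, -0.3, 1], [19, 41, 0, -0.35, 1], [23, 46, 0, -0.4, 1], [27, 51, 0, -0.45, 1], [31, 56, 0, -0.5, 1]])

```text
clock: 5.2
position: [0.587, 0.0034, 0.1615]
tool_rot: [-3.141, 0.0, 1.483]
force: [-0.4, -0.9, 5.4]
grip_width: 0.0107
```

Request:
servo_tool(plan=[[4, 4, 0, -0.05, 1], [9, 9, 0, -0.1, 1], [14, 13, 0, -0.15, 1], [19, 17, 0, -0.2, 1], [24, 20, 0, -0.25, 1], [30, 24, 0, -0.3, 1], [36, 27, 0, -0.35, 1], [41, 29, 0, -0.4, 1], [47, 32, 0, -0.45, 1], [53, 34, 0, -0.5, 1]])

```text
clock: 6.03
position: [0.6402, 0.0374, 0.1615]
tool_rot: [-3.141, -0.0, 0.984]
force: [-1.2, 1.9, 4.6]
grip_width: 0.0111
```

Run:
```python
from h import *
o=bot.observe();print(o["position"],o["force"],o["clock"],o["qpos"])
cv2.imwrite("pics/t2.png",bot.grab_frame("top"))
cv2.imwrite("pics/s2.png",bot.grab_frame("scene"))
```

```text
[0.64020942 0.03744653 0.16149621] [-1.20360909  1.91367728  4.64342819] 6.0333 [-0.00747153  0.62873611 -0.21778574  1.60957681  0.15989668  0.92108491
 -0.869008  ]
```

View pics/t2.png

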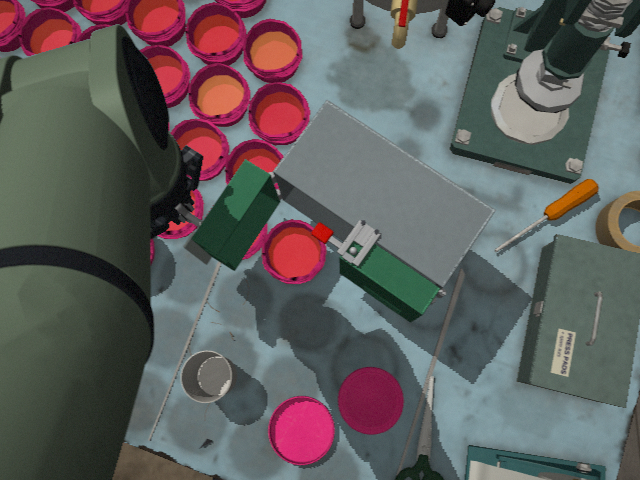

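View pics/s2.png

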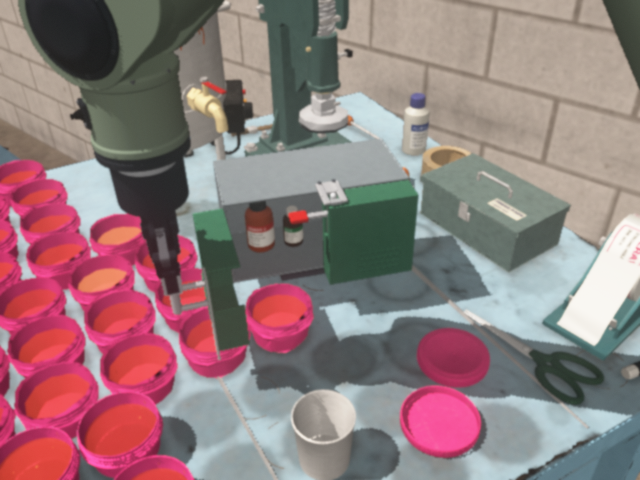

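The leaf stands open about 1.5 rad, clear of the knob, which is red at top (322,233) and scene (298,218). The bolt is still up. Measuring knob and leaf before releasing.

Run:
```python
from h import *
def red(f,x0,y0,x1,y1):
    im=cv2.imread(f);h=cv2.cvtColor(im,cv2.COLOR_BGR2HSV)
    m=((h[...,0]<8)|(h[...,0]>174))&(h[...,1]>170)&(h[...,2]>110)
    k=np.zeros(m.shape,np.uint8);k[y0:y1,x0:x1]=m[y0:y1,x0:x1]
    n,l,s,c=cv2.connectedComponentsWithStats(k);i=1+s[1:,4].argmax();print(f,s[i],c[i])
    return c[i]
a=red("pics/t2.png",308,218,338,246)
b=red("pics/s2.png",283,205,313,228)
print("two",two(ray("top",*a),ray("scene",*b)));print("z186",onz("top",*a,.186))
y=-.635;ex=np.array([np.cos(y),np.sin(y)]);ey=np.array([-ex[1],ex[0]])
print("joint mid front + ",onz("top",353,250,.208))
for f,r in(("t2",(300,215,345,255)),("s2",(270,195,340,240))):
    im=cv2.imread(f"pics/{f}.png");cv2.imwrite(f"pics/{f}z.png",cv2.resize(im[r[1]:r[3],r[0]:r[2]],None,fx=10,fy=10,interpolation=cv2.INTER_CUBIC))
```

```text
pics/t2.png [308 222  25  24 380] [318.69736842 234.54210526]
pics/s2.png [289 211  18  13 171] [297.55555556 216.8128655 ]
two (array([ 0.60114012, -0.14373349,  0.1839617 ]), np.float64(0.0009208263354031305))
z186 [ 0.60108559 -0.14353702  0.186     ]
joint mid front +  [ 0.57612926 -0.18629357  0.208     ]
```

View pics/t2z.png

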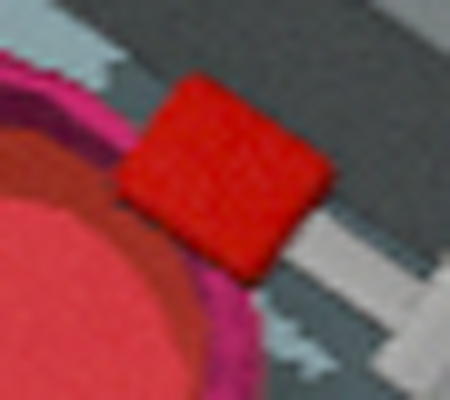

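Request:
servo_tool(plan=[[0, 0, 0, 0, 0.5], [0, 0, 0, 0, 0], [0, 0, 0, 0, -0.2], [0, 0, 0, 0, -0.2], [0, 0, 0, 0, -0.2], [0, 0, 20, 0, -0.2], [0, 0, 45, 0, -0.2], [0, 0, 70, 0, -0.2], [0, 0, 95, 0, -0.2], [0, 0, 110, 0, -0.2]])

```text
clock: 6.97
position: [0.6406, 0.0369, 0.274]
tool_rot: [3.14, -0.002, 0.986]
force: [0.6, 0.2, 0.8]
grip_width: 0.0515
```

The mask took in some of the pot's red. From the zoom, the knob top's centre is at (322.7,232.6).

Run:
```python
from h import *
p=onz("top",322.5,232.3,.186);print(p)
y=-.635;ex=np.array([np.cos(y),np.sin(y)]);ey=np.array([-ex[1],ex[0]])
# box front centre from hinge corner & right back corner
m=(np.array([.6769,-.0871])+np.array([.5263,-.2927]))/2
print("expected",m-.026*ex+.034*ey)
print(two(ray("top",322.5,232.3),ray("scene",297.5,215)))
q=bot.observe()["position"];print(q,(p-q)*1000)
cv2.imwrite("pics/t3.png",bot.grab_frame("top"))
```

```text
[ 0.6039275  -0.14841729  0.186     ]
expected [ 0.60083617 -0.14710495]
(array([ 0.60468708, -0.14830322,  0.18274126]), np.float64(9.454169880383747e-05))
[0.64062768 0.0368826  0.27402635] [ -36.70017678 -185.29988034  -88.02634733]
```

View pics/t3.png

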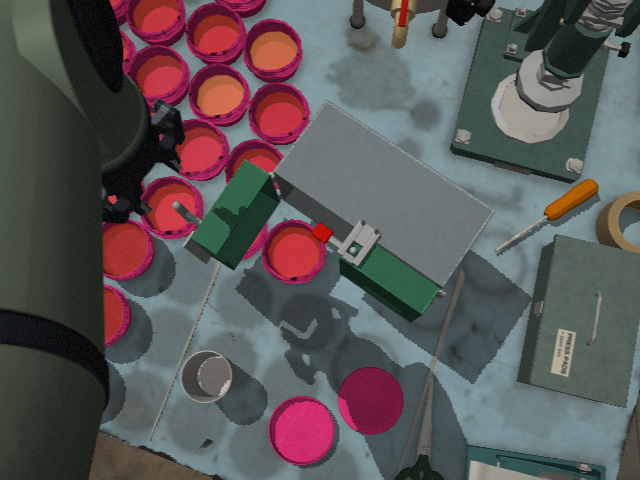

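The leaf stayed open (bar now at top (183,210)). The knob at (0.603,-0.148) agrees with the geometry from the cupboard to about 3 mm. Moving over it with fingers shut and jaw axis along the cupboard's y.

Request:
servo_tool(plan=[[-2, -10, 0, 0.11, 0.5], [-5, -25, 0, 0.22, 1], [-9, -45, 0, 0.33, 1], [-13, -65, 0, 0.44, 1], [-18, -85, 0, 0.55, 1], [-22, -105, 0, 0.66, 1], [-26, -125, 0, 0.77, 1], [-30, -145, 0, 0.88, 1], [-34, -165, 0, 0.99, 1], [-38, -175, 0, 1.1, 1]])

```text
clock: 7.85
position: [0.6015, -0.141, 0.2709]
tool_rot: [-3.141, 0.001, 2.089]
force: [0.1, -0.0, -0.4]
grip_width: 0.0
```

Request:
servo_tool(plan=[[0, -5, 0, 0.11, 1], [0, -9, 0, 0.22, 1], [0, -9, 0, 0.33, 1], [0, -9, 0, 0.42, 1], [0, -9, 0, 0.42, 1], [0, -9, -20, 0.42, 1], [0, -9, -40, 0.42, 1], [0, -9, -50, 0.42, 1], [0, -9, -55, 0.42, 1], [0, -9, -55, 0.42, 1]])

```text
clock: 8.68
position: [0.6018, -0.1469, 0.2155]
tool_rot: [-3.141, -0.001, 2.505]
force: [-1.3, -0.1, -0.6]
grip_width: 0.0001
```

Run:
```python
from h import *
o=bot.observe();print(o["position"],o["force"],o["clock"],o["grip_width"],o["tool_rot"])
cv2.imwrite("pics/w3.png",bot.grab_frame("wrist"))
cv2.imwrite("pics/s3.png",bot.grab_frame("scene"))
```

```text
[ 0.60183756 -0.14694166  0.21553429] [-1.25842348 -0.12830032 -0.62190156] 8.6833 0.0001393172414552975 [-3.14099183e+00 -1.29677321e-03  2.50458780e+00]
```

View pics/w3.png

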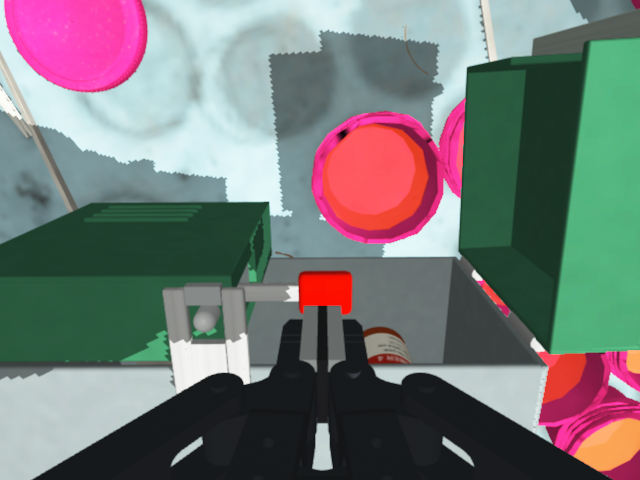

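View pics/s3.png

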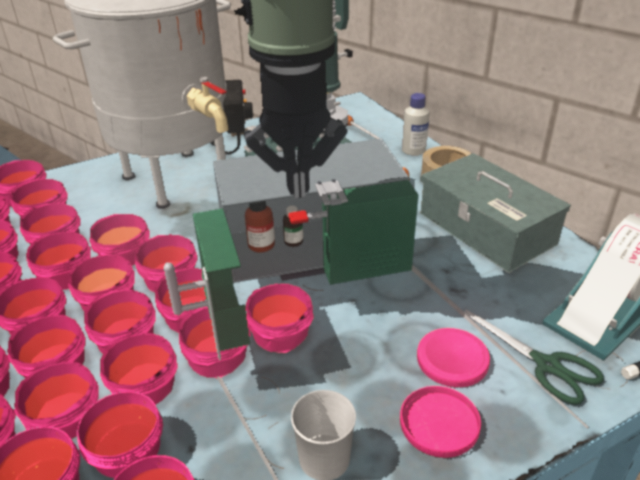

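The wrist view shows the knob at (326,288), with the finger tips at (322,310) just behind it on the box side. I'll check the residual offset and the knuckles' clearance from the keeper.

Run:
```python
from h import *
np.set_printoptions(precision=4,suppress=True)
y=-.635;ex=np.array([np.cos(y),np.sin(y),0]);ey=np.array([-ex[1],ex[0],0]);tcp=np.array([.6018,-.1469,.2155])
k=onz("wrist",326,283,.186);print("knob centre est from wrist",k, "rel",(k-tcp)@ex,(k-tcp)@ey)
for uv in[(300,273),(351,273),(326,310)]:
    k=onz("wrist",*uv,.186);print((k-tcp)@ex,(k-tcp)@ey)
for uv in[(337.5,251),(360,221)]:
    k=onz("top",*uv,.205);print("keeper edge",(k-tcp)@ex,(k-tcp)@ey)
print("roof edge", (onz("wrist",300,364,.2)-tcp)@ex)
im=cv2.imread("pics/s3.png");cv2.imwrite("pics/s3z.png",cv2.resize(im[90:230,220:370],None,fx=4,fy=4,interpolation=cv2.INTER_CUBIC))
o,d=None,None
def pl(u,v):
    o,d=ray("scene",u,v);p=o+d*((tcp-o)@ex)/(d@ex);return p[2]-tcp[2],(p-tcp)@ey
for uv in[(255,145),(248,130),(345,125),(335,135),(299,193)]: print(uv,pl(*uv))
print(proj("scene",tcp))
```

```text
knob centre est from wrist [ 0.6012 -0.144   0.186 ] rel -0.002180928270481287 0.0019496154307346285
-0.006981607439080492 -0.009460919101513076
-0.006945073473898549 0.01290755812039883
0.011123276750867323 0.00197033144202614
keeper edge -0.008921307269065806 -0.03179536639463045
keeper edge 0.03831699069723073 -0.032547931116436175
roof edge 0.029957432331226146
(255, 145) (np.float64(0.07964803792343392), np.float64(0.0488728079204367))
(248, 130) (np.float64(0.10035734029265961), np.float64(0.055514281340830356))
(345, 125) (np.float64(0.09098441493376949), np.float64(-0.06262466560868644))
(335, 135) (np.float64(0.07922103728177657), np.float64(-0.05001896973398765))
(299, 193) (np.float64(0.0031810755878388386), np.float64(-0.0020680855653250362))
(np.float64(297.51930582566877), np.float64(195.31637453310486))
```

View pics/s3z.png

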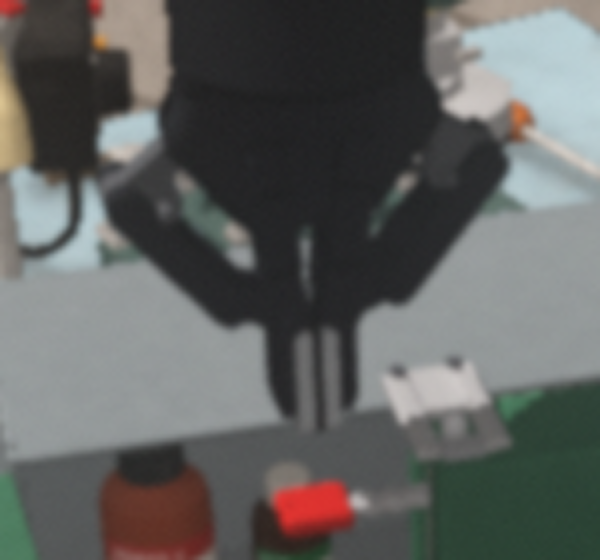

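Clearances are fine: the knuckles at keeper height reach about ±25 mm and the keeper edge is 32 mm away. I'll shift (+1,+4) mm and press down in steps.

Request:
servo_tool(plan=[[1, 4, 0, 0, 1], [1, 4, -10, 0, 1], [1, 4, -20, 0, 1], [1, 4, -26, 0, 1], [1, 4, -30, 0, 1], [1, 4, -33, 0, 1], [1, 4, -36, 0, 1], [1, 4, -38, 0, 1], [1, 4, -40, 0, 1], [1, 4, -40, 0, 1]])

```text
clock: 9.62
position: [0.6032, -0.1431, 0.1761]
tool_rot: [3.142, 0.0, 2.506]
force: [0.1, -0.3, 0.1]
grip_width: 0.0001
```

Request:
servo_tool(plan=[[0, 0, -2, 0, 1], [0, 0, -3, 0, 1], [0, 0, -4, 0, 1], [0, 0, -5, 0, 1], [0, 0, -6, 0, 1], [0, 0, -7, 0, 1], [0, 0, -8, 0, 1], [0, 0, -8.5, 0, 1], [0, 0, -9, 0, 1], [0, 0, -9.5, 0, 1]])

```text
clock: 10.45
position: [0.6033, -0.1431, 0.1668]
tool_rot: [3.141, 0.0, 2.506]
force: [1.4, -1.8, 3.2]
grip_width: 0.0002
```

Run:
```python
from h import *
o=bot.observe();print(o["position"],o["force"],o["clock"])
im=bot.grab_frame("scene")
cv2.imwrite("pics/s4z.png",cv2.resize(im[110:250,220:370],None,fx=4,fy=4,interpolation=cv2.INTER_CUBIC))
cv2.imwrite("pics/w4.png",bot.grab_frame("wrist"))
```

```text
[ 0.60327784 -0.14307593  0.16680893] [ 1.41569408 -1.78205816  3.19983405] 10.45
```

View pics/s4z.png

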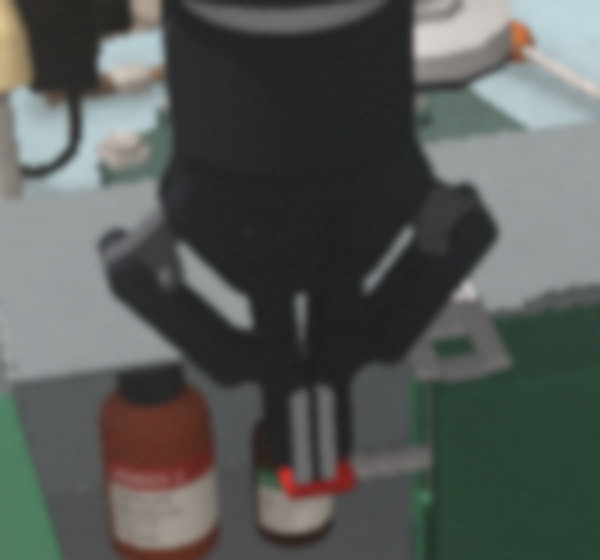

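View pics/w4.png

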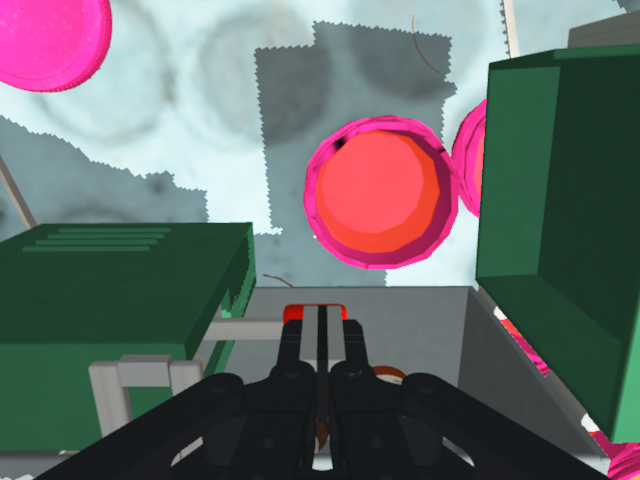

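The tips rest on the knob (red at scene-zoom (317,480)) at z=0.167, so about 19 mm down. The rod has left the keeper window. Withdrawing straight up, then clear.

Request:
servo_tool(plan=[[0, 0, 0, 0, 1], [0, 0, 10, 0, 1], [0, 0, 30, 0, 1], [0, 0, 60, 0, 1], [0, 0, 90, 0, 1], [0, 0, 110, 0, 1], [-20, -5, 120, 0, 1], [-45, -15, 120, 0, 1], [-75, -25, 120, 0, 1], [-100, -35, 120, 0, 1]])

```text
clock: 11.38
position: [0.5012, -0.1781, 0.2873]
tool_rot: [-3.141, -0.0, 2.506]
force: [0.3, -0.3, 0.0]
grip_width: 0.0
```

Request:
servo_tool(plan=[[-10, -20, 0, 0, 1], [-20, -45, 0, 0, 1], [-30, -75, 0, 0, 1], [-30, -105, 0, 0, 1], [-30, -135, 0, 0, 1], [-30, -160, 0, 0, 1], [-30, -180, 0, 0, 1], [-30, -190, 0, 0, 1], [-30, -190, 0, 0, 1], [-30, -190, 0, 0, 1]])

```text
clock: 12.22
position: [0.4732, -0.3672, 0.2869]
tool_rot: [3.141, -0.001, 2.506]
force: [0.3, 0.5, -0.1]
grip_width: -0.0003
```

Run:
```python
from h import *
o=bot.observe();print(o["position"],o["force"],o["clock"])
t=bot.grab_frame("top");s=bot.grab_frame("scene")
cv2.imwrite("pics/t5.png",t)
cv2.imwrite("pics/s5z.png",cv2.resize(s[140:360,160:430],None,fx=2.7,fy=2.7,interpolation=cv2.INTER_CUBIC))
```

```text
[ 0.47321584 -0.36723423  0.28686968] [ 0.27145519  0.50210091 -0.1375151 ] 12.2167
```

View pics/t5.png

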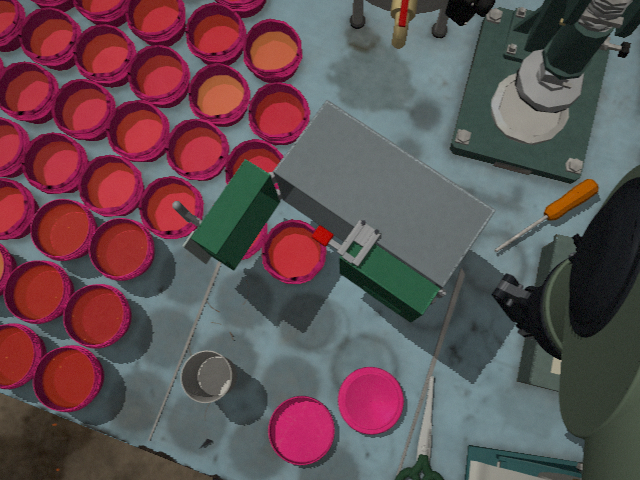

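View pics/s5z.png

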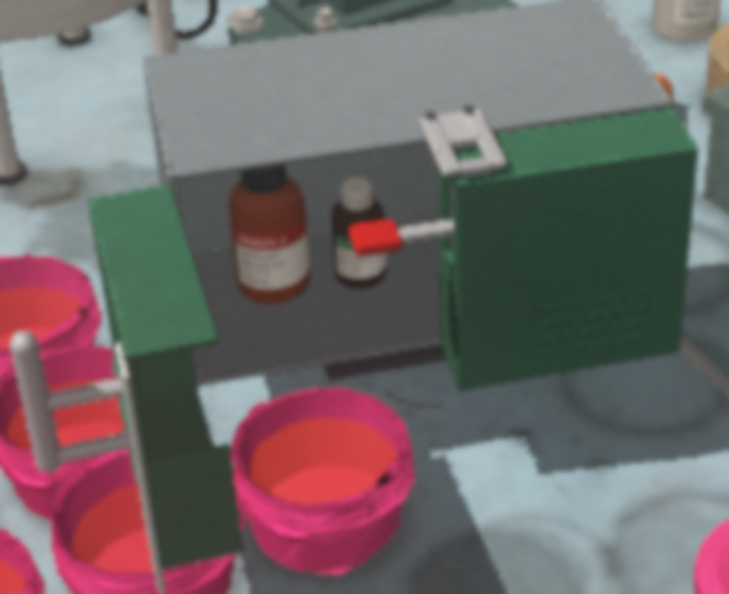

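The bolt rod is gone from the keeper window (green shows through), and the knob has dropped. The leaf stands open with its bar tip at top (179,208). Last numeric check.

Run:
```python
from h import *
print(two(ray("top",323,235.7),ray("scene",160+375/2.7,140+230/2.7)))
b=onz("top",179,208,.2)[:2];h=np.array([.680,-.085]);a=np.array([.5561,-.1158])-h;v=b-h
print(np.linalg.norm(v),np.arctan2(a[1],a[0])%(2*np.pi)-np.arctan2(v[1],v[0])%(2*np.pi))
o=bot.observe();print(o["force"],abs(o["qd"]).max())
bot.job_done()
```

```text
(array([ 0.60353305, -0.14858605,  0.16659686]), np.float64(0.00029113855653875023))
0.12625297833270235 1.4549160170824758
[ 0.04559986 -0.38579948 -0.74908814] 0.003622941276595153
the job is handed in; nothing more can be done
```

I gripped the bar handle and swung the left leaf open along its arc. I then released it and pressed the red knob straight down with the fingers shut. The arm was clear of everything when I handed the job in, at about 12.3 s of the 43 s.

The last checks, all made after the arm was clear, agree with the task:
- **Left leaf:** open about 1.45 rad by the bar position in the top view, plus roughly 0.015 rad it started ajar. The limit is 1.2 rad. It stayed in place after the handle was released.
- **Bolt:** the knob top is at z ≈ 0.167 m by two views, so about 19 mm down against the required 15 mm. The rod no longer shows in the keeper window.
- **Robot:** the force on the tool is near zero.

Two measurements disagreed on the way:
- **Bar position:** the wrist view and the first top view differed by about 4 to 7 mm. I used a rounded position close to the top view's, and the grip closed on the bar without trouble.
- **Knob position:** my first colour mask for the knob took in part of the red pot behind it. I remeasured from a zoomed picture, and the new position matched the cupboard's geometry to about 3 mm.

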